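Mark the softest sprung foot of a metronome set

ROBOT

A 7-joint arm with a two-finger parallel gripper is mounted at the origin on the work surface. World frame = base frame: x ahead of the robot, y to its left, z up, the work surface at z = 0. Lengths are in mm, angles in rad, forces in N, time in s.
With the tool pointing down it reaches from about 400 to 900 mm from the base axis. Payload 5.5 kg.
Tool frame: the origin (TCP) lies on the centre line of the jaws, within the pads' length; the fingertips stand env.tcp_to_tips ahead of it and the grasp point (between the pads) lies 8 mm behind it (env.tcp_to_tips is the distance from the TCP to the fingertips, in mm); z points along the fingers, y is the line along which they close (so a half turn about z gives the same grasp; the last joint's range is limited). The gripper opens to 92 mm and grips with 3 to 60 N. Pads are 19 mm wide; open, the fingers measure 130 mm over their backs; the gripper's body (75 mm by 190 mm) begins 47 mm behind the grasp point.
Start: joints at [1.416, 0.501, -0.427, 1.55, 0.221, 1.138, -0.21], TCP at [263.77, -594.075, 237.729] pointing down, gripper open.
Joint ranges: [-2.88, 2.88], [-0.31, 2.03], [-1.54, 1.56], [0.2, 2.42], [-1.41, 4.55], [0.19, 2.02], [-2.57, 2.57]. Speed limits (rad/s): [2.57, 2.57, 3.14, 3.14, 3.14, 3.14, 3.14].

INTERFACE

Orientations are given as [roll, pitch, yaw] about the fixed x, y, z axes, in that order (R = Rz(yaw) Ry(pitch) Rx(roll)).
In Python, from workcell import env, effector, planner, read_state, capture, ticket gives the robot as it stands. The module is installed in compiled form; this text tells all that it offers. Calls block until the motion is done:
- env.move_ptp(position, orientation): joint-space move of the TCP to a pose.
- env.movel(position, attitude=None, feed=150, threshold=None): straight line of the TCP; attitude=None keeps the orientation; feed is the mean speed in mm/s. With threshold (N) it stops when the force on the tool has changed by that much, and returns True; else False.
- env.set_joints(angles): joint-space move.
- effector.ungrasp() and effector.grab(effort=None): open the fingers fully, or close them until they stop; effort is the grip in N (None keeps the last).
- env.sleep(seconds).
- planner.ik(position, orientation): joint angles nearest the present ones, or None.
- read_state(): the state.
- capture(name): name is "side" or "top"; returns a dict with "img" (384x512x3 uint8, blue, green, red), "fx", "fy", "cx", "cy" (pixels), "origin" and "rotation" of the camera in the world. Camera axes: x right, y down, z forward; pixel columns grow to the right and rows downward; lengths in mm; the calibration is good to about 2 mm. A picture is of the moment at which its call begins. There is no depth.
A pose or a line that the arm cannot do raises env.MotionError and nothing moves.
- ticket.hand_in(): hands the job in; it is judged then, once.
The state is a dict: "time": time; "q": joint angles; "joint_velocities": joint speeds; "joint_efforts": joint torques, N m; "eef_pos": TCP position; "tool_rot": TCP orientation; "contact_force": force on the tool from outside, world axes, zero at the start; "wrist_torque": the same for the moment, N m; "gripper_width": opening from 0.0 (shut) to 1.0 (fully open); "gripper_force": force on a finger pad.
Only numpy, scipy, OpenCV 4.12 (cv2) and the standard library are available. Lean on these libraries where they do the work, as an engineer would, in place of code of your own. Each camera call takes 0.05 s, during which the arm holds its last target. There are 200 camera calls.

TASK

Three sprung metronome feet stand in a row on the black test plate, each with its own raised brass tag on the robot's side. Press each foot's pad down a few millimetres in turn, from the robot's left to its right, to feel which spring is the softest; then push that foot's tag down flat to mark it, leaving the other two tags up. Push with the fingertips, do not pick up or shift the loose things lying around, and finish clear of everything.

Things in the scene. Friction and masses are not known exactly. Their poses are not given: they have to be found in the camera images.
- plate: black bakelite test plate, 200 x 360 x 12 mm, fixed to the bench. Origin at the centre of its underside, on the bench top; its y axis runs along the row of feet towards the robot's left, its x axis points away from the robot (the plate may be turned up to about 17 degrees), z up.
- pad_left (a point): the robot's left sprung foot of three alike, fixed about 110 mm apart along the plate's y. Round rubber pad, 44 mm across, 13 thick, on a coil spring. This point: where the centre of the pad's flat top is at rest, 72 mm above the bench; it stays when the pad is pressed. x points away from the foot's own tag, z up. The pad goes down up to 14 mm and springs back.
- cup_left: dark steel cup of the robot's left foot, 52 mm across, with four clips that keep the spring cartridge in (it cannot be taken out). Origin: centre of its underside, 20 mm above the bench, under the pad's centre. Springs start at 0.6 N; then one of the three takes 250 N/m, one 550, one 1100 (2.6, 5 and 9.4 N at 8 mm down); any may be in any cup. They look alike; the softest is also the lightest.
- tag_left_mid (a point): brass tag of the robot's left foot: flat tongue 28 mm wide, 3 thick, 64 long, slanting up towards the robot. Hinge 38 mm from the pad's centre along the pad's -x, 31.5 mm above the bench. This point: on the tag's centre line 30 mm from the hinge, moves with it. Flat down, it lies 68 mm from the pad's centre along its -x, the tag's upper face 33 mm above the bench, on a metal block.
- tag_left (a joint): tag angle in rad: 0 standing 50 degrees above level, 0.873 lying flat; starts between 0 and 0.2. A stiff hinge (0.03 N m of friction, so 1 to 3 N at the tag) keeps it where it is left; press straight down on it to fold it flat.
- pad_middle (a point): the middle sprung foot of three alike, fixed about 110 mm apart along the plate's y. Round rubber pad, 44 mm across, 13 thick, on a coil spring. This point: where the centre of the pad's flat top is at rest, 72 mm above the bench; it stays when the pad is pressed. x points away from the foot's own tag, z up. The pad goes down up to 14 mm and springs back.
- cup_middle: dark steel cup of the middle foot, 52 mm across, with four clips that keep the spring cartridge in (it cannot be taken out). Origin: centre of its underside, 20 mm above the bench, under the pad's centre. Springs start at 0.6 N; then one of the three takes 250 N/m, one 550, one 1100 (2.6, 5 and 9.4 N at 8 mm down); any may be in any cup. They look alike; the softest is also the lightest.
- tag_middle_mid (a point): brass tag of the middle foot: flat tongue 28 mm wide, 3 thick, 64 long, slanting up towards the robot. Hinge 38 mm from the pad's centre along the pad's -x, 31.5 mm above the bench. This point: on the tag's centre line 30 mm from the hinge, moves with it. Flat down, it lies 68 mm from the pad's centre along its -x, the tag's upper face 33 mm above the bench, on a metal block.
- tag_middle (a joint): tag angle in rad: 0 standing 50 degrees above level, 0.873 lying flat; starts between 0 and 0.2. A stiff hinge (0.03 N m of friction, so 1 to 3 N at the tag) keeps it where it is left; press straight down on it to fold it flat.
- pad_right (a point): the robot's right sprung foot of three alike, fixed about 110 mm apart along the plate's y. Round rubber pad, 44 mm across, 13 thick, on a coil spring. This point: where the centre of the pad's flat top is at rest, 72 mm above the bench; it stays when the pad is pressed. x points away from the foot's own tag, z up. The pad goes down up to 14 mm and springs back.
- cup_right: dark steel cup of the robot's right foot, 52 mm across, with four clips that keep the spring cartridge in (it cannot be taken out). Origin: centre of its underside, 20 mm above the bench, under the pad's centre. Springs start at 0.6 N; then one of the three takes 250 N/m, one 550, one 1100 (2.6, 5 and 9.4 N at 8 mm down); any may be in any cup. They look alike; the softest is also the lightest.
- tag_right_mid (a point): brass tag of the robot's right foot: flat tongue 28 mm wide, 3 thick, 64 long, slanting up towards the robot. Hinge 38 mm from the pad's centre along the pad's -x, 31.5 mm above the bench. This point: on the tag's centre line 30 mm from the hinge, moves with it. Flat down, it lies 68 mm from the pad's centre along its -x, the tag's upper face 33 mm above the bench, on a metal block.
- tag_right (a joint): tag angle in rad: 0 standing 50 degrees above level, 0.873 lying flat; starts between 0 and 0.2. A stiff hinge (0.03 N m of friction, so 1 to 3 N at the tag) keeps it where it is left; press straight down on it to fold it flat.
- bob: loose brass metronome bob, 26 mm across, 30 mm tall, standing on the plate behind (beyond, seen from the robot) the row, across from the gap between the middle pad and the robot's left one. Origin at the centre of its underside. Leave it alone.
- driver: loose screwdriver, 150 mm long, lying on the bench beyond the plate, roughly parallel to the row. Leave it alone.
- case_lid: loose mahogany case lid, 100 x 140 x 20 mm, lying flat on the bench past the plate's right end. Origin at the centre of its underside. Leave it alone.

How it is judged:
By the outcome, as a careful person would: the job done as asked, in the order asked, and still so for the second after the job is handed in, with the robot touching nothing.
It also fails if it takes over 51 s, if anything falls off the work surface, if the arm or the gripper's body presses on something with over 40 N, if the wrist force passes 120 N, or if a joint passes its speed limit or range.

## Working session

There is one attempt and no reset: what is moved stays moved. The work goes in short steps, each a Python script; the robot and the scene stay as the last script left them, time stands still between calls to the robot, and variables do not carry over. Pictures are saved under pics/ and viewed, at most 10 in all, crops included, and the job is handed in when it is done.

```bash
mkdir -p pics
python3 - <<'E'
from workcell import env, read_state, capture
import cv2,numpy as np
s=read_state();print(s['time'],env.tcp_to_tips,s['contact_force'],s['tool_rot'],s['gripper_width'])
for n in("top","side"):
    c=capture(n);cv2.imwrite(f"pics/{n}0.png",cv2.resize(c["img"],(800,600)) )
    print(n,c["fx"],c["fy"],c["cx"],c["cy"],np.round(c["origin"],1).tolist(),np.round(c["rotation"],4).tolist())
E
```

```text
0.0 11.0 [-0.40082242  0.45989882 -1.2923378 ] [-3.13967048e+00 -6.90991528e-05  4.17813013e-01] 0.999265018227308
top 357.33643063497095 357.33643063497095 249.6412828689103 194.79680695927468 [503.4, -40.0, 966.4] [-3.0122, -0.0344, -1.5657]
side 399.9163542986684 399.9163542986684 249.64957504199532 194.46805132809297 [203.9, 358.9, 540.9] [-2.223, -0.0156, -2.2862]
```

View pics/top0.png

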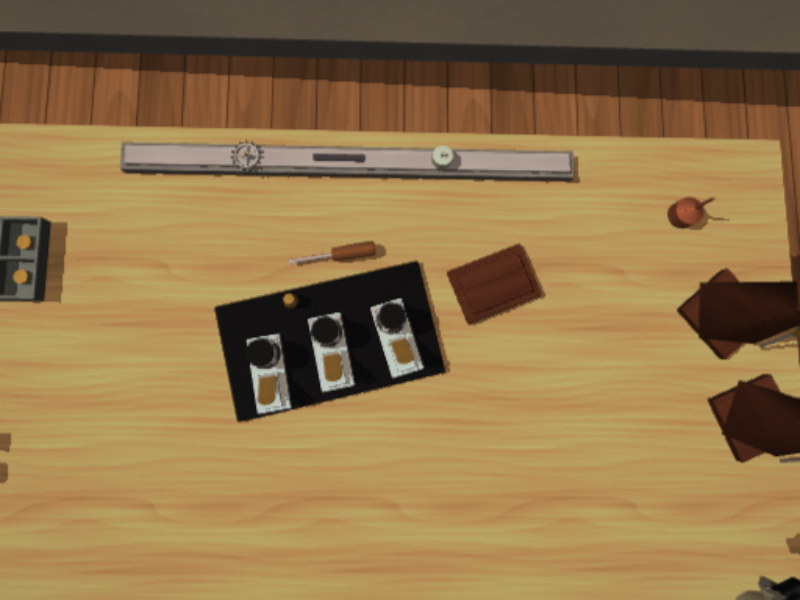

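View pics/side0.png

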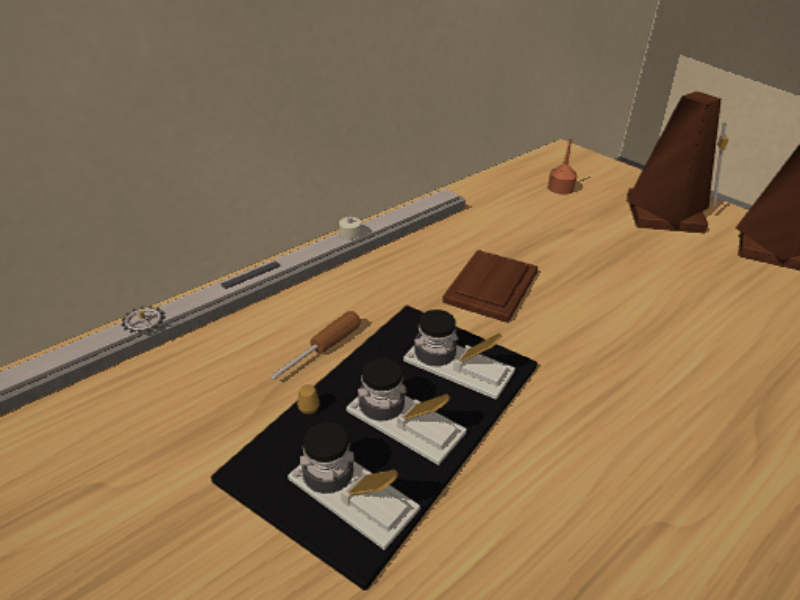

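The top view shows the three feet with pads at about (263,352), (326,330) and (391,318) and tags below each. The bob is at (290,299). I'll enlarge this area.

Run:
```python
from workcell import capture
import cv2,numpy as np
c=capture("top");i=c["img"][160:275,134:290]
i=np.clip(255*(i/255.)**0.6,0,255).astype(np.uint8)
cv2.imwrite("pics/crop.png",cv2.resize(i,None,fx=5,fy=5,interpolation=cv2.INTER_CUBIC))
c=capture("side");i=c["img"][190:350,180:350]
i=np.clip(255*(i/255.)**0.6,0,255).astype(np.uint8)
cv2.imwrite("pics/crops.png",cv2.resize(i,None,fx=3.75,fy=3.75,interpolation=cv2.INTER_CUBIC))
```

```text
(no output)
```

View pics/crop.png

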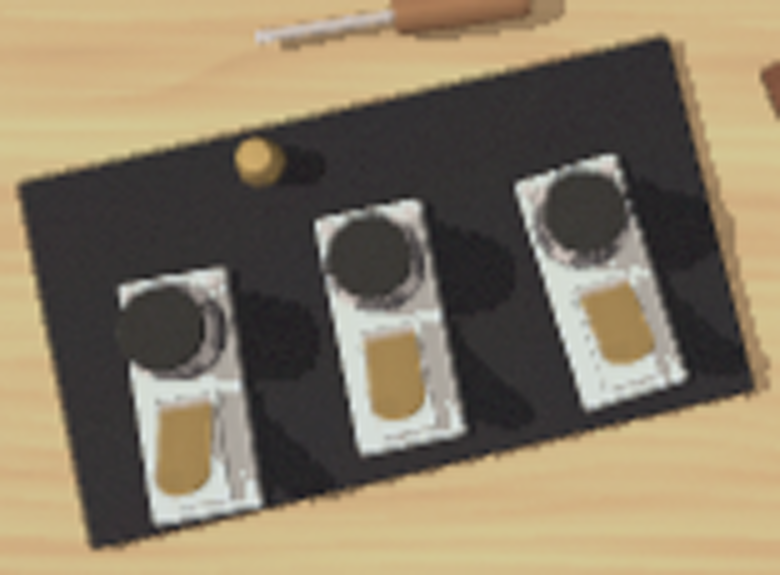

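View pics/crops.png

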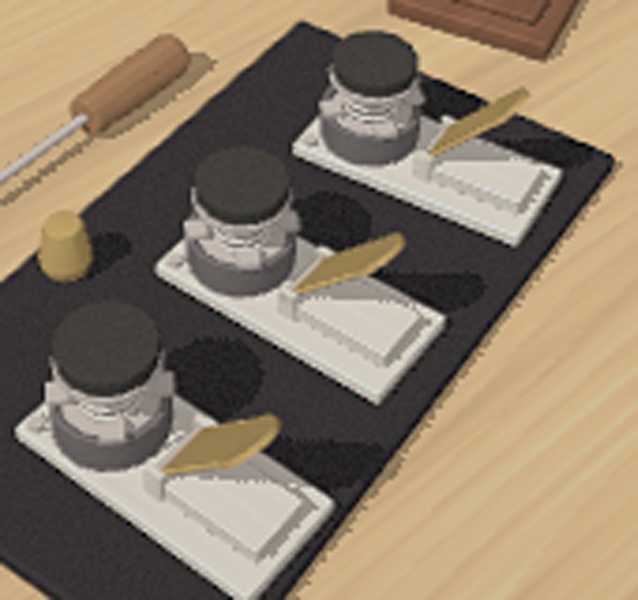

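Top crop shows pads at (161,328), (369,257), (583,212). The tags all stand up, pointing to the robot, and the side crop confirms this.

```bash
cat > h.py <<'E'
from workcell import env, effector, planner, read_state, capture, ticket
import numpy as np
from scipy.spatial.transform import Rotation as Ro
def px2w(c,u,v,z):
    R=Ro.from_euler("xyz",c["rotation"]).as_matrix() if np.size(c["rotation"])==3 else np.array(c["rotation"])
    d=R@[(u-c["cx"])/c["fx"],(v-c["cy"])/c["fy"],1]; o=np.array(c["origin"])
    return (o+d*(z-o[2])/d[2])[:2]
def fz(n=10):
    a=[]
    for _ in range(n): env.sleep(0.03); a.append(read_state()["contact_force"])
    return np.mean(a,0)
E
python3 - <<'E'
from h import *
c=capture("top"); f=lambda p,z:px2w(c,134+(p[0]+.5)/5-.5,160+(p[1]+.5)/5-.5,z)
P=[f(p,72) for p in[(161,328),(369,257),(583,212)]]
B=[(f(a,19),f(b,19)) for a,b in[((173,276),(207,515)),((369,208),(411,441)),((567,168),(636,395))]]
H=[f(p,33) for p in[(186,404),(392,333),(607,288)]]
yaw=[np.arctan2(*(a-b)[::-1]) for a,b in B]
for i in range(3):
    d=np.array([np.cos(yaw[i]),np.sin(yaw[i])])
    print(P[i].round(1),round(yaw[i],3),"hinge",H[i].round(1),(P[i]-H[i])@d,"tagflat",(P[i]-68*d).round(1), "base",(B[i][0]-B[i][1])@d)
    for yy in (0,np.pi/2,-np.pi/2): print(yy, np.round(planner.ik([*P[i],120],[np.pi,0,yaw[i]+yy]),2) if planner.ik([*P[i],120],[np.pi,0,yaw[i]+yy]) is not None else None)
np.savez("g.npz",P=P,yaw=yaw)
E
```

```text
[542.1 137.3] 0.174 hinge [504.9 130.9] 37.78141518125568 tagflat [475.1 125.6] base 125.79389257494078
0 [ 0.39  0.63 -0.91  1.87  0.61  0.95 -2.2 ]
1.5707963267948966 [ 0.38  0.63 -0.89  1.87  0.6   0.94 -0.62]
-1.5707963267948966 [ 0.59  0.91 -1.3   1.86  0.96  1.19  2.26]
[578.2  35.3] 0.197 hinge [542.   25.9] 37.35016345809634 tagflat [511.5  22. ] base 124.84638148891187
0 [ 0.44  0.6  -0.73  1.82  0.49  0.91 -1.88]
1.5707963267948966 [ 0.58  0.69 -0.94  1.82  0.66  0.99 -0.44]
-1.5707963267948966 [-0.77  0.66  0.91  1.86 -0.64  0.94 -2.51]
[601.8 -71.6] 0.299 hinge [566.2 -85.8] 38.176503226385655 tagflat [536.8 -91.7] base 125.99192829479085
0 [ 0.57  0.62 -0.68  1.75  0.47  0.93 -1.57]
1.5707963267948966 [ 0.75  0.74 -0.96  1.75  0.7   1.03 -0.17]
-1.5707963267948966 [-0.22  0.55  0.39  1.78 -0.27  0.86 -2.55]
```

Run:
```python
from h import *
g=np.load("g.npz");P,yaw=g["P"],g["yaw"];t=env.tcp_to_tips
effector.grab(20)
for i in range(3):
    o=[np.pi,0,yaw[i]+np.pi/2]
    env.move_ptp([*P[i],110+t],o); env.movel([*P[i],76+t],feed=100)
    env.sleep(.3);F0=fz()
    r=[]
    for d in(3,7):
        env.movel([*P[i],72-d+t],feed=25); env.sleep(.2); r.append(((fz()-F0)[2].round(2),(read_state()["eef_pos"][2]-t).round(2)))
    if i==1:
        import cv2;cv2.imwrite("pics/press.png",cv2.resize(capture("side")["img"],(800,600)))
    env.movel([*P[i],110+t],feed=100)
    print(i,r,read_state()["time"],read_state()["gripper_width"])
```

```text
0 [(np.float64(3.66), np.float64(69.17)), (np.float64(7.59), np.float64(65.52))] 8.0083 0.008400247449952679
1 [(np.float64(0.79), np.float64(69.06)), (np.float64(1.87), np.float64(65.06))] 12.1 0.007069918449136765
2 [(np.float64(1.91), np.float64(69.09)), (np.float64(3.75), np.float64(65.1))] 16.15 0.009825901732833202
```

View pics/press.png

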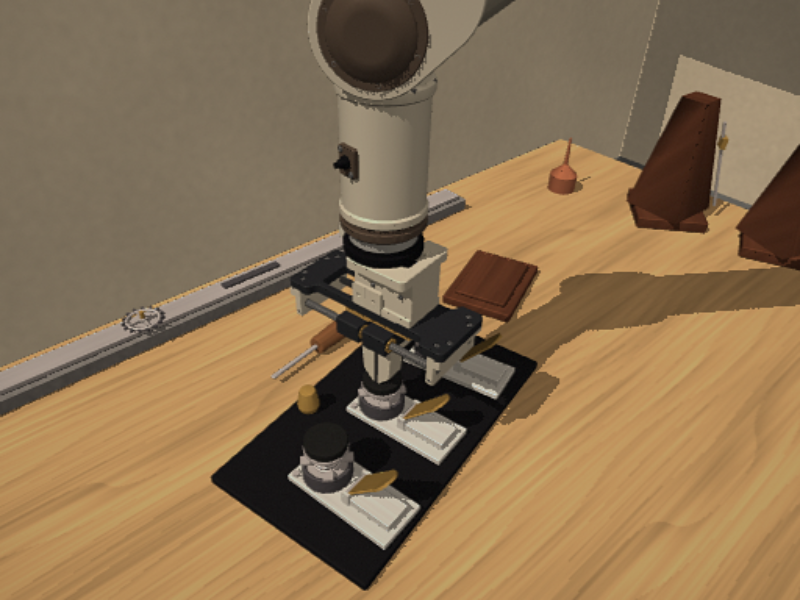

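Middle is the softest: about 270 N/m, against about 1080 left and 460 right. The picture shows the closed fingertips pressing squarely on the middle pad, with the tags untouched. Next I'll fold the middle tag.

Run:
```python
from h import *
import cv2
g=np.load("g.npz");p,y=g["P"][1],g["yaw"][1];t=env.tcp_to_tips
q=p-70*np.array([np.cos(y),np.sin(y)]);o=[np.pi,0,y+np.pi/2]
env.move_ptp([*q,110+t],o)
env.movel([*q,40+t],feed=50)
env.sleep(.2);print(fz()[2])
print(env.movel([*q,31+t],feed=15,threshold=10),read_state()["eef_pos"][2]-t,fz(4)[2])
env.movel([*q,130+t],feed=100)
env.move_ptp([q[0]-60,q[1]-250,250],o)
s=read_state();print(s["time"],s["contact_force"])
a=capture("side")["img"][190:350,180:350]
cv2.imwrite("pics/end.png",cv2.resize(a,None,fx=3.7,fy=3.7))
```

```text
-0.34227905243588236
True 33.042471226758 9.042104489335742
21.6667 [-0.07641625 -0.56353594 -0.10339307]
```

View pics/end.png

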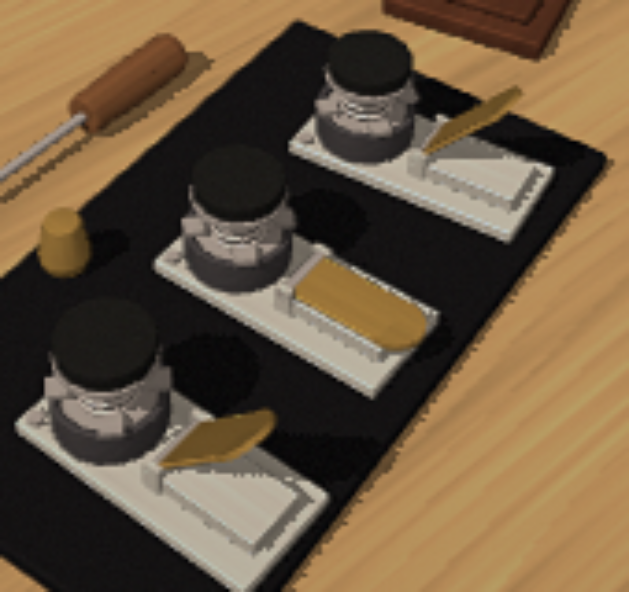

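The middle tag lies flat at about (365,300), the other two are still up, and the loose things haven't moved.

```bash
python3 -c "
from workcell import ticket
print(ticket.hand_in())"
```

```text
the job is handed in; nothing more can be done
None
```

I pressed the pads left, middle, right: the middle foot is the softest (about 270 N/m against 1080 left and 460 right), so I pushed its tag flat, left the other two up, and handed the job in with the arm clear at about 22 s.

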